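# Bolt the lid of the tissue-block transport case

## Task

Bolt the transport case shut: slide the barrel bolt across until its lever comes up against the stop, then swing the lever fully down into the keeper notch, and let go so that it stays there. Feel for the stop and the notch gently, never forcing the lever against the guard, and leave the bottles, jar, rack, mould and cassettes where they are.

Things in the scene. Friction and masses are not known exactly. Their poses are not given: they have to be found in the camera images.
- case: White transport case, fixed, 220 (x) x 340 (y) x 80 mm (z). Origin: centre of its underside, z up, front (-x) towards the robot. Two lid leaves meet at y = 25 mm. A steel barrel bolt lies on the lid along y: axis at x = -85, z = 95 mm, rod 14 mm thick, held by two staples 25 mm thick at y = -133 and -83 mm. It slides to +y into a staple on the other leaf (point keeper).
- axis (a point): Point on the bolt axis (case frame -85, -50, 95 mm) about which the lever swings when joint slide = 0; fixed to the case, axes as the case.
- keeper (a point): Centre of the staple on the other leaf, on the bolt axis: 32 (x) x 20 mm (y), up to z = 109 mm in the case frame. The bolt's nose ends inside it.
- rail (a point): Top front edge of the guard rail (case frame -109, -50, 111 mm), beside the lever at slide = 0. Steel rail in front of the axis, x = -109 to -97 mm, top at z = 111 mm, from about y = -75 to -12 mm. Beside it the lever cannot swing past about 0.4 rad. Rail, notch and stop plate are one piece, screwed on by hand up to 17 mm nearer or further along y each time: not measured, to be felt.
- stop (a point): Where the stop plate's near face would be with the guard in its middle place (case frame -85, -1, 95 mm); truly up to 17 mm off along y. Plate 6 mm thick, x = -109 to -77, top at z = 119 mm. The upright lever runs up against it. The keeper notch is the gap of 11 mm between rail end and plate, for the 8 mm lever: at the stop the lever is over the notch, 3 mm to spare on the side it came from.
- slide (a joint): Travel of the bolt along the case's +y, m. 0 = drawn back; starts at 0 to 0.008. The lever meets the stop plate at 0.028 to 0.062, as the guard is placed, and rests about 0.003 less once down in the notch and let go. A return spring of 60 N/m pulls it back (1.8 N at 0, 4.5 N at 0.045) against some 1.8 N of friction: let go before the lever is down, it runs back.
- swing (a joint): Angle of the lever about the bolt axis, rad: 0 = upright, growing as the lever comes down towards the case's front (-x); 1.5 = nearly level, its lower end stop. Starts at 0 to 0.25. Friction of about 0.05 N m keeps it where it is left.
- lever: Steel lever: bar 8 x 8 mm with a dark drum knob, 20 mm across, 18 mm long along the bolt (flat ends, to pinch along the case's y; it turns freely on its pin). Origin: knob centre, 60 mm from the axis; y along the bolt, z from axis to knob. The guard bends if the bar bears on it with over 20 N; the bar meets the rail 20 mm from the axis, so a push down on the knob bears there three times as hard.
- amber: amber glass reagent bottle, 64 mm across, 160 mm tall, stands beside the case; a bystander, to be left alone; origin at the centre of its underside
- pink: pink plastic bottle, 68 mm across, 170 mm tall, stands beside the case; a bystander, to be left alone; origin at the centre of its underside
- jar: clear specimen jar, 56 mm across, 60 mm tall, stands beside the case; a bystander, to be left alone; origin at the centre of its underside
- cass_a: white tissue cassette, 40 x 28 x 6 mm, lies on the rear of the case's lid; a bystander, to be left alone; origin at the centre of its underside
- cass_b: pale blue tissue cassette, 40 x 28 x 6 mm, lies on the rear of the case's lid; a bystander, to be left alone; origin at the centre of its underside
- rack: grey open divided rack, 110 x 80 x 40 mm, beside the case; a bystander, to be left alone; origin at the centre of its underside
- mould: small steel embedding mould, 50 x 35 x 14 mm, on the counter in front of the case; a bystander, to be left alone; origin at the centre of its underside

How it is judged:
By the outcome, as a careful person would: the job done as asked, in the order asked, and still so for the second after the job is handed in, with the robot touching nothing.
It also fails if it takes over 58 s, if anything falls off the work surface, if the arm or the gripper's body presses on something with over 40 N, if the wrist force passes 120 N, or if a joint passes its speed limit or range.

## Robot

A 6-joint arm with a two-finger parallel gripper is mounted at the origin on the work surface. World frame = base frame: x ahead of the robot, y to its left, z up, the work surface at z = 0. Lengths are in mm, angles in rad, forces in N, time in s.
With the tool pointing down it reaches from about 275 to 750 mm from the base axis. Payload 10.2 kg.
Tool frame: the origin (TCP) lies where the fingers leave the gripper's body, on its centre line; the fingertips stand 73 mm ahead of it and the grasp point (between the pads) lies 54 mm ahead of it; z points along the fingers, y is the line along which they close (so a half turn about z gives the same grasp; the last joint's range is limited). The gripper opens to 85 mm and grips with 20 to 120 N. Pads are 22 mm wide; open, the fingers measure 114 mm over their backs; the gripper's body (76 mm by 85 mm) begins 54 mm behind the grasp point. The pads swing forward as they close: fully open they stand 13 mm farther back than shut.
Start: joints at [-1.415, 0.313, 1.498, -0, 1.331, -0.223], TCP at [194.136, -487.794, 303.894] pointing down, gripper open.
Joint ranges: [-2.94, 2.94], [-0.97, 2.17], [0.19, 2.56], [-1.23, 4.37], [0.02, 3.11], [-2.88, 2.88]. Speed limits (rad/s): [2.39, 2.39, 3.01, 3.14, 3.14, 3.14].

## Interface

Orientations are given as a unit quaternion [w, x, y, z].
In Python, from rig import ctrl gives the robot as it stands.
- The arm moves only by the shell command python3 -m creep 'ROWS' [OPENING] [FORCE]. ROWS is JSON, a list that holds one entry, the list of rows, each a list of 6 numbers: the shift along the world's x, y, z in units of 25 mm (1.0 is 25 mm), then the turn, a rotation vector about the world's x, y, z in units of 5 degrees (1.0 is 5 degrees). In form: [[[x, y, z, ax, ay, az], ...]]. A call has 1 to 20 rows; each row is the pose to reach, as a shift and turn from the pose commanded when the call began; what a row does not reach only later rows make up. A row lasts 1/12 s, in which the tool goes at most 41.7 mm and 7.16 degrees, less where a joint would pass 70% of its speed; a pose out of reach is approached as far as the arm can. A call with a gripper value outside its range is refused whole. OPENING is the finger opening in mm, from 0 to 85.4, set as the call begins (- or left out, the last holds). The fingers move at their own pace and stop on an object; FORCE is the grip in N (left out, the last holds). Time passes only in rows, so rows that repeat a pose let the fingers close. It gives the time, the measured TCP pose, the force, the opening and the grip force at its end, in the units of the state.
- ctrl.sense(): the state, without advancing time (a new reading comes with each control period).
- ctrl.capture(name): name is "scene" or "top"; returns a dict with "image" (400x640x3 uint8, red, green, blue), "fx", "fy", "cx", "cy" (pixels), "k1" (the pictures are not rectified: a ray, as slopes to the right and down, at radius r is drawn at 1 + k1 r^2 times it, then the intrinsics apply), "R" (3x3) and "t" (3): a world point X has camera coordinates R X + t. Camera axes: x right, y down, z forward; pixel columns grow to the right and rows downward; lengths in mm; the calibration is good to about 2 mm. A picture is of the moment at which its call begins. There is no depth.
- ctrl.finish_job(): hands the job in; it is judged then, once.
The state is a dict: "time_s": time; "joints": joint angles; "dq": joint speeds; "tau": joint torques, N m; "eef_pos": TCP position; "ee_rot": TCP orientation; "force": force on the tool from outside, world axes, zero at the start; "wrist_torque": the same for the moment, N m; "grip_width": opening from 0.0 (shut) to 1.0 (fully open); "grip_force": force on a finger pad.
Only numpy, scipy, OpenCV 4.12 (cv2) and the standard library are available. Lean on these libraries where they do the work, as an engineer would, in place of code of your own. Each camera call takes 0.05 s, during which the arm holds its last target. There are 200 camera calls.

## Working session

There is one attempt and no reset: what is moved stays moved. The work goes in short steps, Python scripts to look and compute and a shell command to move; the robot and the scene stay as the last step left them, time stands still between calls to the robot, and variables do not carry over. Pictures are saved under pics/ and viewed, at most 10 in all, crops included, and the job is handed in when it is done.

```bash
mkdir -p pics; python3 - <<'E'
from rig import ctrl
import cv2
for n in("scene","top"):
    c=ctrl.capture(n); cv2.imwrite(f"pics/{n}0.png",c["image"][:,:,::-1]); print(n,{k:c[k] for k in c if k!="image"})
print(ctrl.sense())
E
```

```text
scene {'fx': 406.6013157482102, 'fy': 406.6013157482102, 'cx': 316.23742064768413, 'cy': 189.34634328027542, 'k1': -0.07858531122279871, 'R': array([[-0.24550626,  0.96937431,  0.00633396],
       [ 0.84070003,  0.21616194, -0.49648513],
       [-0.48264909, -0.11656524, -0.86802212]]), 't': array([ 146.08104703, -468.87773569, 1377.04599697])}
top {'fx': 393.3240559747449, 'fy': 393.3240559747449, 'cx': 318.3662836859298, 'cy': 202.31116776508546, 'k1': 0.026777267955066252, 'R': array([[-0.00249455, -0.99995463,  0.00919365],
       [-0.98814807,  0.00105381, -0.15350008],
       [ 0.15348343, -0.0094676 , -0.98810587]]), 't': array([  8.79618896, 636.1863462 , 823.13457543])}
{'time_s': 0.1, 'joints': array([-1.41538242e+00,  3.13396462e-01,  1.49837302e+00,  9.15681646e-06,
        1.33102038e+00, -2.23400167e-01]), 'dq': array([-0.00187372, -0.00259804, -0.0007765 ,  0.0017255 ,  0.00015117,
        0.00018822]), 'tau': array([ 1.65951948e-03, -4.12895715e+01, -2.60143715e+01, -1.41266501e-04,
        3.02712673e-03,  4.81379288e-06]), 'eef_pos': array([ 194.12059323, -487.62719403,  303.38653793]), 'ee_rot': array([-5.98109882e-04,  9.82116078e-01,  1.88275464e-01,  2.47888075e-05]), 'force': array([-0.72905736, -0.55387716, -0.60812422]), 'wrist_torque': array([ 0.02992534, -0.02577783, -0.01041714]), 'grip_force': 0.0, 'grip_width': 0.9994375170498873}
```

View pics/scene0.png

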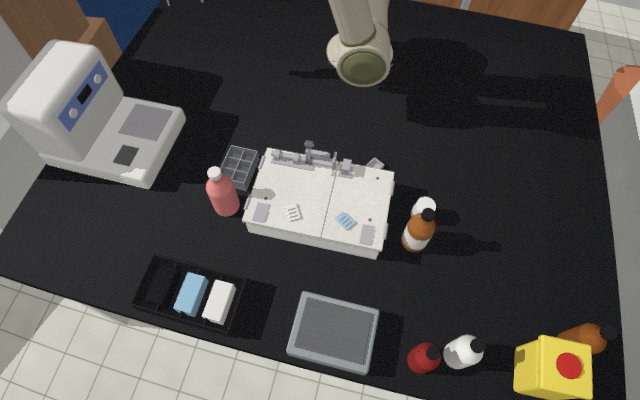

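View pics/top0.png

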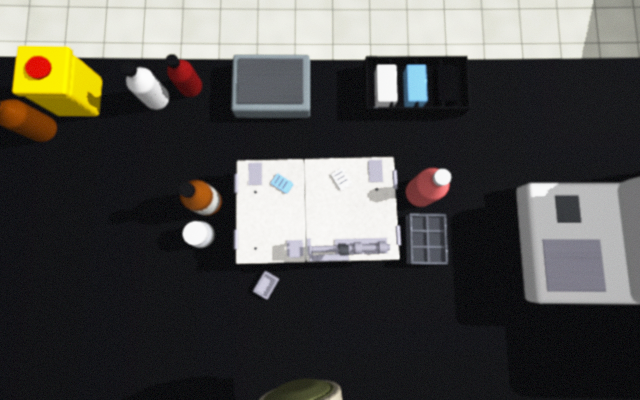

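The scene view shows the case at px 245-395 × 150-255, with the bolt along its robot-side edge. In the top view the case corners are about (237,160), (396,157), (400,260) and (236,263), the knob is near (343,249) and the keeper near (294,248). I'll zoom in for accuracy.

```bash
python3 - <<'E'
import cv2,numpy as np
a=cv2.imread("pics/top0.png")[225:275,225:410]; b=cv2.imread("pics/scene0.png")[135:195,240:400]
f=lambda m:cv2.resize(m,None,fx=4,fy=4,interpolation=cv2.INTER_CUBIC)
a=f(a);b=f(b); w=800
p=lambda m:cv2.copyMakeBorder(m,0,0,0,w-m.shape[1],cv2.BORDER_CONSTANT)
cv2.imwrite("pics/zoom.png",np.vstack([p(a),p(b)]))
E
```

```text
(no output)
```

View pics/zoom.png

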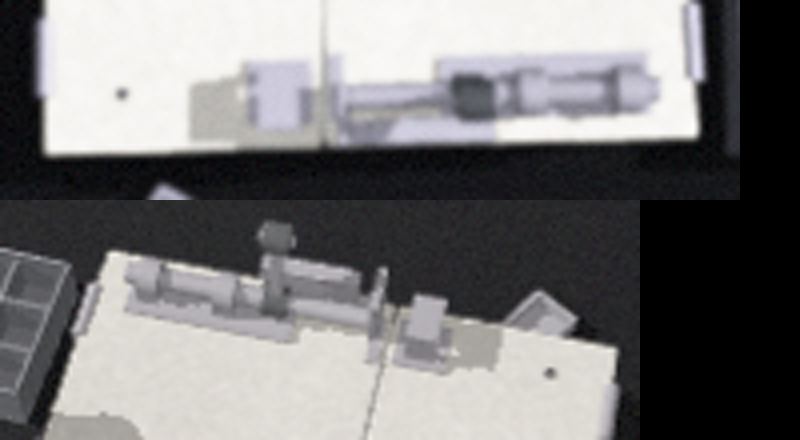

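Zoomed: the knob is at top px (343,249) and scene px (309,144). The stop plate is at top ≈(309,250), scene ≈(334.5,153 top). The lid's front corners are at top (236.2,263.7) and (399.5,259), scene (266.3,148) and (393.8,171.8).

```bash
cat >h.py <<'E'
import numpy as np,cv2
from scipy.optimize import least_squares
from rig import ctrl
def cams(): return {n:ctrl.capture(n) for n in("scene","top")}
def proj(c,X):
    p=np.atleast_2d(X)@c["R"].T+c["t"]; s=p[:,:2]/p[:,2:]; s=s*(1+c["k1"]*(s**2).sum(1,keepdims=True))
    return s*[c["fx"],c["fy"]]+[c["cx"],c["cy"]]
def tri(C,px): return least_squares(lambda X:np.concatenate([(proj(C[n],X)-px[n]).ravel() for n in px]),[450,0,100])
def case2w(q,P):
    x,y,a=q;P=np.atleast_2d(P);c,s=np.cos(a),np.sin(a)
    return np.c_[x+c*P[:,0]-s*P[:,1],y+s*P[:,0]+c*P[:,1],P[:,2]]
E
python3 - <<'E'
from h import *
C=cams()
P=np.array([[-110,170,80],[-110,-170,80],[110,170,80],[110,-170,80]],float)
T=np.array([[236.2,263.7],[399.5,259],[237,160],[396,157]]);S=np.array([[393.8,171.8],[266.3,148]])
S=S  # robot-left(+y) is image right
f=lambda q:np.concatenate([(proj(C["top"],case2w(q,P))-T).ravel(),(proj(C["scene"],case2w(q,P[:2]))-S).ravel()])
r=least_squares(f,[450,0,0]);q=r.x;print(q,r.fun.round(1))
for n,p in dict(axis=(-85,-50,95),keeper=(-85,52,109),stop0=(-93,-1,119),rail=(-109,-50,111)).items():
    w=case2w(q,p);print(n,w.round(0),proj(C["top"],w).round(1),proj(C["scene"],w).round(1))
for n,a,b in(("knob",(343,249.2),(309.2,144)),("plate top",(309,250),(334.5,153)),("keeper top",(294.5,248.8),(347,160.5))):
    k=tri(C,dict(top=a,scene=b));w=k.x;cs=np.array([[np.cos(q[2]),np.sin(q[2])],[-np.sin(q[2]),np.cos(q[2])]])@(w[:2]-q[:2])
    print(n,w.round(1),"case",cs.round(1),k.fun.round(1))
E
```

```text
[6.17589144e+02 1.11425124e+01 1.84694649e-02] [ 0.1 -1.  -0.3  0.2  0.4 -0.  -2.1  0.2 -1.3 -0.2 -0.7 -1.5]
axis [[534. -40.  95.]] [[342.  248.1]] [[307.1 159.6]]
keeper [[532.  62. 109.]] [[292.1 248.8]] [[346.5 164.3]]
stop0 [[525.   8. 119.]] [[318.4 252.1]] [[326.7 155.4]]
rail [[510. -41. 111.]] [[342.9 259.8]] [[309.2 148.5]]
knob [528.8 -37.  157.7] case [-89.6 -46.5] [-0.5  0.1 -0.6 -0.1]
plate top [528.1  27.5 141.4] case [-89.2  18. ] [-0.3  0.  -0.3 -0. ]
keeper top [530.8  58.1 123.9] case [-85.9  48.6] [-1.1  0.2 -1.3 -0.1]
```

```bash
python3 -m creep '[[[2.7,3.6,-0.3,0,0,-1],[5.4,7.2,-0.6,0,0,-2],[8,10.8,-1,0,0,-3],[10.7,14.4,-1.3,0,0,-4.1],[13.4,18,-1.6,0,0,-4.13],[13.4,18,-1.6,0,0,-4.13],[13.4,18,-1.6,0,0,-4.13],[13.4,18,-1.6,0,0,-4.13],[13.4,18,-1.6,0,0,-4.13],[13.4,18,-1.6,0,0,-4.13],[13.4,18,-1.6,0,0,-4.13],[13.4,18,-1.6,0,0,-4.13],[13.4,18,-1.6,0,0,-4.13],[13.4,18,-1.6,0,0,-4.13],[13.4,18,-1.6,0,0,-4.13],[13.4,18,-1.6,0,0,-4.13],[13.4,18,-1.6,0,0,-4.13],[13.4,18,-1.6,0,0,-4.13],[13.4,18,-1.6,0,0,-4.13],[13.4,18,-1.6,0,0,-4.13]]]' 50 20
python3 - <<'E'
from h import *
C=cams();s=ctrl.sense();print(s["eef_pos"],s["ee_rot"],s["joints"],s["force"])
f=lambda m:cv2.resize(m,(800,300),interpolation=cv2.INTER_CUBIC)
cv2.imwrite("pics/ap.png",np.vstack([f(C["top"]["image"][215:275,260:420,::-1]),f(C["scene"]["image"][120:180,240:400,::-1])]))
E
```

```text
time_s: 1.87
eef_pos: [528.9, -38.6, 264.1]
ee_rot: [0.0, 1.0, 0.009, 0.0]
force: [-0.7, -0.8, -0.1]
grip_width: 0.586
grip_force: 0.0
[528.9839992  -38.28986438 264.03887089] [3.49231522e-05 9.99961729e-01 8.74804420e-03 1.07854910e-04] [-2.93335090e-01  3.58377878e-01  1.54207109e+00 -2.65072392e-06
  1.24091696e+00  1.25996578e+00] [ 0.00672793 -0.46143972  0.51944522]
```

View pics/ap.png

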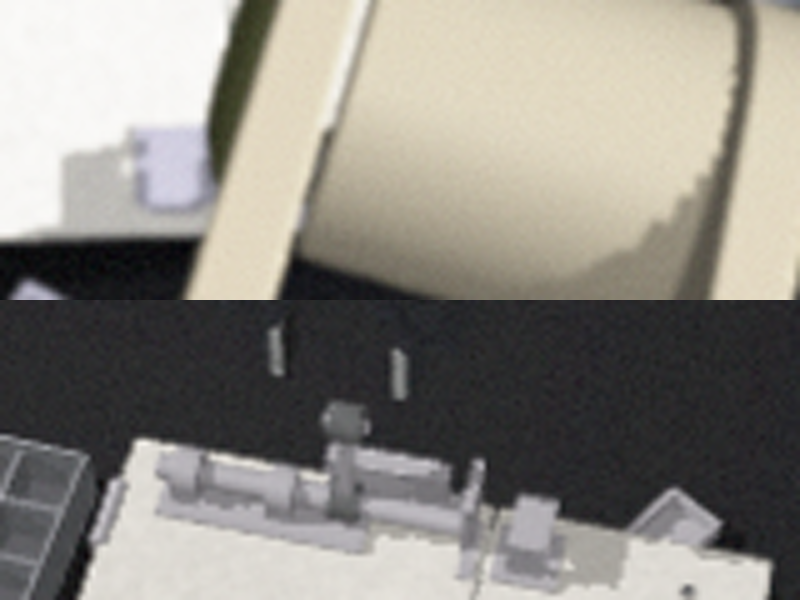

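The fingers (bottom view, px 277 and 400) straddle the knob (346,420) and sit about 3 mm to −y of it. I'll descend with a small +y correction and pinch.

```bash
python3 -m creep '[[[0,0.1,-0.7,0,0,0],[0,0.1,-1.4,0,0,0],[0,0.1,-2,0,0,0],[0,0.1,-2,0,0,0],[0,0.1,-2,0,0,0]]]' 50 20
python3 -m creep '[[[0,0,0,0,0,0],[0,0,0,0,0,0],[0,0,0,0,0,0],[0,0,0,0,0,0],[0,0,0,0,0,0],[0,0,0,0,0,0],[0,0,0,0,0,0],[0,0,0,0,0,0],[0,0,0,0,0,0],[0,0,0,0,0,0]]]' 5 20
python3 - <<'E'
from h import *
C=cams();s=ctrl.sense();print(s["eef_pos"],s["force"],s["wrist_torque"],s["grip_width"])
f=lambda m:cv2.resize(m,(800,400),interpolation=cv2.INTER_CUBIC)
cv2.imwrite("pics/gr.png",f(C["scene"]["image"][120:180,260:380,::-1]))
E
```

```text
time_s: 2.38
eef_pos: [529.0, -35.5, 213.9]
ee_rot: [-0.0, 1.0, 0.009, -0.0]
force: [1.1, -0.4, -0.0]
grip_width: 0.583
grip_force: 0.0
time_s: 3.22
eef_pos: [529.5, -35.6, 215.0]
ee_rot: [0.001, 1.0, 0.009, 0.001]
force: [-1.0, -2.7, 6.3]
grip_width: 0.201
grip_force: 26.3
[529.50936203 -35.58143448 214.95748805] [-1.45040181 -1.5786356   6.83247471] [-0.284124    0.16720964  0.06762443] 0.20837134045004704
```

View pics/gr.png

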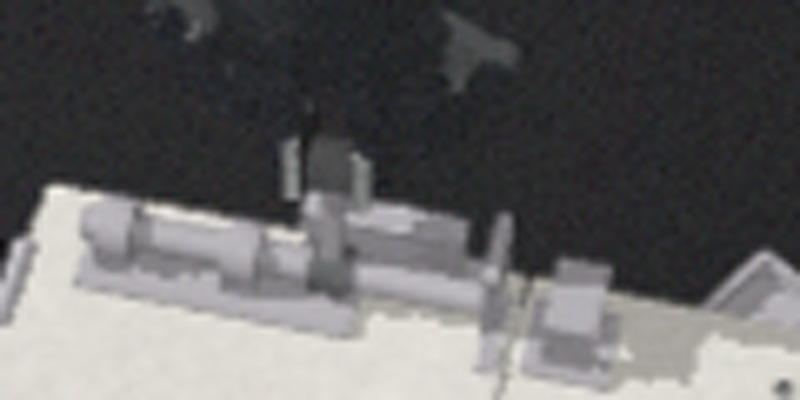

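The knob is pinched between both pads (px 290/362, knob 330,165), and the plate at px 490 is about 55 mm of travel away. I'll slide most of that, then feel.

```bash
python3 -m creep '[[[0,0.1,0.04,0,0,0],[0,0.25,0.04,0,0,0],[-0.01,0.4,0.04,0,0,0],[-0.01,0.55,0.04,0,0,0],[-0.01,0.7,0.04,0,0,0],[-0.02,0.85,0.04,0,0,0],[-0.02,1.0,0.04,0,0,0],[-0.02,1.15,0.04,0,0,0],[-0.02,1.3,0.04,0,0,0],[-0.03,1.45,0.04,0,0,0],[-0.03,1.6,0.04,0,0,0],[-0.03,1.6,0.04,0,0,0],[-0.03,1.6,0.04,0,0,0]]]'
```

```text
time_s: 4.4
eef_pos: [528.3, 5.2, 215.0]
ee_rot: [-0.0, 1.0, 0.009, -0.0]
force: [-0.0, -1.8, 2.6]
grip_width: 0.205
grip_force: 25.8
```

```bash
python3 -m creep '[[[0,0.06,0,0,0,0],[0,0.12,0,0,0,0],[0,0.16,0,0,0,0],[0,0.16,0,0,0,0]]]'; python3 -m creep '[[[0,0.04,0,0,0,0],[0,0.08,0,0,0,0],[0,0.08,0,0,0,0]]]'; python3 -m creep '[[[0,0.04,0,0,0,0],[0,0.08,0,0,0,0],[0,0.08,0,0,0,0]]]'
```

```text
time_s: 4.73
eef_pos: [528.3, 8.6, 215.0]
ee_rot: [0.0, 1.0, 0.009, -0.0]
force: [-0.4, -5.9, 3.5]
grip_width: 0.208
grip_force: 25.9
time_s: 4.98
eef_pos: [528.4, 10.5, 215.0]
ee_rot: [0.0, 1.0, 0.009, -0.0]
force: [-0.6, -6.0, 3.0]
grip_width: 0.204
grip_force: 25.9
time_s: 5.23
eef_pos: [528.3, 12.5, 215.0]
ee_rot: [0.0, 1.0, 0.009, -0.0]
force: [-1.4, -7.9, 2.3]
grip_width: 0.206
grip_force: 25.9
```

```bash
python3 -m creep '[[[0,0.02,0,0,0,0],[0,0.04,0,0,0,0],[0,0.04,0,0,0,0]]]'; python3 -m creep '[[[0,0.02,0,0,0,0],[0,0.04,0,0,0,0],[0,0.04,0,0,0,0]]]'
```

```text
time_s: 5.48
eef_pos: [528.3, 13.4, 215.0]
ee_rot: [0.0, 1.0, 0.009, -0.0]
force: [-1.1, -7.1, 2.9]
grip_width: 0.205
grip_force: 25.9
time_s: 5.73
eef_pos: [528.4, 14.4, 215.0]
ee_rot: [0.0, 1.0, 0.009, -0.0]
force: [-0.7, -6.1, 2.2]
grip_width: 0.204
grip_force: 25.9
```

Still free. I'll continue in 1 mm steps.

```bash
python3 -m creep '[[[0,0.02,0,0,0,0],[0,0.04,0,0,0,0],[0,0.04,0,0,0,0]]]'|grep -E "pos|force: \["; python3 -m creep '[[[0,0.02,0,0,0,0],[0,0.04,0,0,0,0],[0,0.04,0,0,0,0]]]'|grep -E "pos|force: \["
```

```text
eef_pos: [528.4, 15.4, 215.0]
force: [-1.7, -6.6, 2.2]
eef_pos: [528.4, 16.4, 215.0]
force: [-0.9, -6.7, 2.1]
```

```bash
python3 - <<'E'
from h import *
C=cams()
f=lambda m:cv2.resize(m,(800,400),interpolation=cv2.INTER_CUBIC)
cv2.imwrite("pics/st.png",f(C["scene"]["image"][125:175,290:390,::-1]))
E
```

```text
(no output)
```

View pics/st.png

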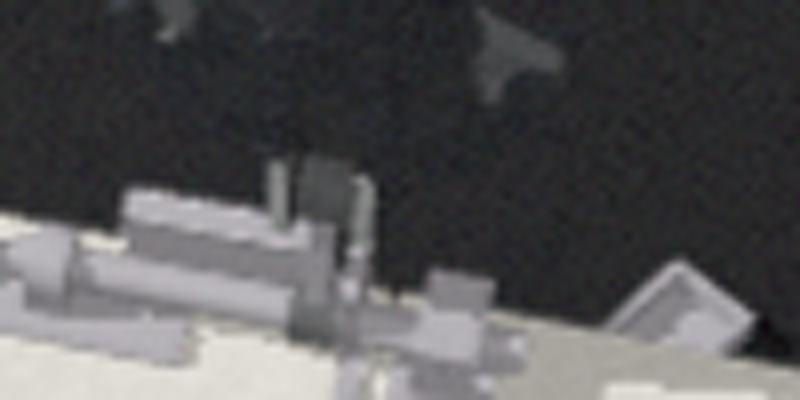

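The bar (px ~318,250) is close to the plate (~350,280), with a few mm to go.

```bash
for i in 1; do :; done; python3 -m creep '[[[0,0.02,0,0,0,0],[0,0.04,0,0,0,0],[0,0.04,0,0,0,0]]]'|grep -E "pos|force: \["; python3 -m creep '[[[0,0.02,0,0,0,0],[0,0.04,0,0,0,0],[0,0.04,0,0,0,0]]]'|grep -E "pos|force: \["
```

```text
eef_pos: [528.4, 17.4, 215.0]
force: [-1.2, -5.4, 2.5]
eef_pos: [528.4, 18.4, 215.0]
force: [-1.3, -6.9, 2.4]
```

```bash
python3 -m creep '[[[0,0.02,0,0,0,0],[0,0.04,0,0,0,0],[0,0.04,0,0,0,0]]]'|grep -E "pos|force: \["; python3 -m creep '[[[0,0.02,0,0,0,0],[0,0.04,0,0,0,0],[0,0.04,0,0,0,0]]]'|grep -E "pos|force: \["
```

```text
eef_pos: [528.3, 19.4, 215.0]
force: [-0.8, -6.7, 3.2]
eef_pos: [528.4, 20.2, 215.0]
force: [-0.5, -7.3, 2.7]
```

```bash
python3 -m creep '[[[0,0.02,0,0,0,0],[0,0.04,0,0,0,0],[0,0.04,0,0,0,0]]]'|grep -E "pos|force: \["
```

```text
eef_pos: [528.4, 20.5, 215.1]
force: [-2.0, -11.5, 2.4]
```

The stop is felt at TCP y≈20.3 (load rise ~5 N, position stalls). I'll back off about 1.5 mm to centre in the notch and start the swing.

```bash
python3 -m creep '[[[0,-0.04,0,0,0,0],[0,-0.08,0,0,0,0],[-0.14,-0.09,-0.02,0,0,0],[-0.28,-0.09,-0.04,0,0,0],[-0.4,-0.1,-0.07,0,0,0],[-0.52,-0.1,-0.1,0,0,0],[-0.52,-0.1,-0.1,0,0,0]]]'|grep -E "pos|force: \["
```

```text
eef_pos: [514.6, 19.2, 212.0]
force: [0.1, -5.5, 0.5]
```

```bash
python3 -m creep '[[[-0.12,0,-0.04,0,0,0],[-0.23,0,-0.08,0,0,0],[-0.34,-0.01,-0.13,0,0,0],[-0.44,-0.01,-0.18,0,0,0],[-0.44,-0.01,-0.18,0,0,0]]]'|grep -E "pos|force: \["
```

```text
eef_pos: [503.6, 18.9, 207.1]
force: [0.4, -5.6, -4.2]
```

```bash
python3 -m creep '[[[-0.1,0,-0.1,0,0,0],[-0.2,0,-0.17,0,0,0],[-0.3,0,-0.25,0,0,0],[-0.38,-0.01,-0.32,0,0,0],[-0.47,-0.01,-0.4,0,0,0],[-0.55,-0.01,-0.48,0,0,0],[-0.55,-0.01,-0.48,0,0,0]]]'|grep -E "pos|force: \["
```

```text
eef_pos: [489.6, 18.7, 195.3]
force: [-3.4, -7.2, 1.5]
```

```bash
python3 -m creep '[[[-0.09,0,-0.09,0,0,0],[-0.17,0,-0.18,0,0,0],[-0.24,0,-0.27,0,0,0],[-0.31,0,-0.37,0,0,0],[-0.38,-0.01,-0.47,0,0,0],[-0.44,-0.01,-0.57,0,0,0],[-0.44,-0.01,-0.57,0,0,0]]]'|grep -E "pos|force: \["
```

```text
eef_pos: [479.7, 18.4, 181.2]
force: [4.9, -5.2, -4.3]
```

```bash
python3 -m creep '[[[-0.02,0,-0.11,0,0,0],[-0.06,0,-0.22,0,0,0],[-0.1,0,-0.34,0,0,0],[-0.13,0,-0.46,0,0,0],[-0.13,0,-0.46,0,0,0]]]'|grep -E "pos|force: \["
```

```text
eef_pos: [475.8, 18.4, 169.4]
force: [0.4, -7.4, -1.6]
```

```bash
python3 -m creep '[[[-0.03,0,-0.12,0,0,0],[-0.05,0,-0.24,0,0,0],[-0.06,0,-0.32,0,0,0],[-0.06,0,-0.32,0,0,0]]]'|grep -E "pos|force: \["; python3 -m creep '[[[0,0,-0.04,0,0,0],[0,0,-0.08,0,0,0],[0,0,-0.08,0,0,0]]]'|grep -E "pos|force: \["
```

```text
eef_pos: [474.4, 18.3, 161.6]
force: [0.2, -6.5, -2.1]
eef_pos: [474.3, 18.4, 159.7]
force: [-1.2, -7.8, -1.0]
```

```bash
python3 -m creep '[[[0,0,-0.04,0,0,0],[0,0,-0.08,0,0,0],[0,0,-0.08,0,0,0]]]'|grep -E "pos|force: \["; python3 -m creep '[[[0,0,-0.02,0,0,0],[0,0,-0.04,0,0,0],[0,0,-0.04,0,0,0]]]'|grep -E "pos|force: \["
```

```text
eef_pos: [474.3, 18.4, 158.5]
force: [-5.0, -7.5, 10.4]
eef_pos: [474.3, 18.3, 158.0]
force: [-8.1, -6.5, 16.0]
```

The lower end stop is felt (z force rises, about 1.5 rad). I'll ease off the load, release and rise.

```bash
python3 -m creep '[[[0,-0.03,0.04,0,0,0],[0,-0.05,0.05,0,0,0],[0,-0.05,0.05,0,0,0]]]'|grep -E "pos|force: \["; python3 -m creep '[[[0,0,0,0,0,0],[0,0,0,0,0,0],[0,0,0,0,0,0],[0,0,0,0,0,0],[0,0,0,0,0,0],[0,0,0,0,0,0]]]' 45 20; python3 -m creep '[[[0,0,0.5,0,0,0],[0,0,1.2,0,0,0],[0,0,2.2,0,0,0],[0,0,3.5,0,0,0],[-1,-1,4.5,0,0,0],[-2,-2.5,5,0,0,0],[-3,-4,5.5,0,0,0],[-4,-5.5,5.5,0,0,0],[-5,-7,5.5,0,0,0],[-5,-8,5.5,0,0,0],[-5,-8,5.5,0,0,0],[-5,-8,5.5,0,0,0]]]'
python3 - <<'E'
from h import *
C=cams()
f=lambda m:cv2.resize(m,(800,300),interpolation=cv2.INTER_CUBIC)
cv2.imwrite("pics/end.png",np.vstack([f(C["top"]["image"][225:285,240:400,::-1]),f(C["scene"]["image"][130:190,240:400,::-1])]))
E
```

```text
eef_pos: [474.3, 17.4, 158.8]
force: [-3.4, -4.2, 9.5]
time_s: 12.0
eef_pos: [474.8, 17.3, 158.3]
ee_rot: [-0.0, 1.0, 0.009, -0.0]
force: [0.1, -0.2, -0.0]
grip_width: 0.527
grip_force: 0.0
time_s: 13.0
eef_pos: [349.2, -184.3, 295.9]
ee_rot: [-0.0, 1.0, 0.007, 0.0]
force: [0.1, -0.1, -0.1]
grip_width: 0.524
grip_force: 0.0
```

View pics/end.png

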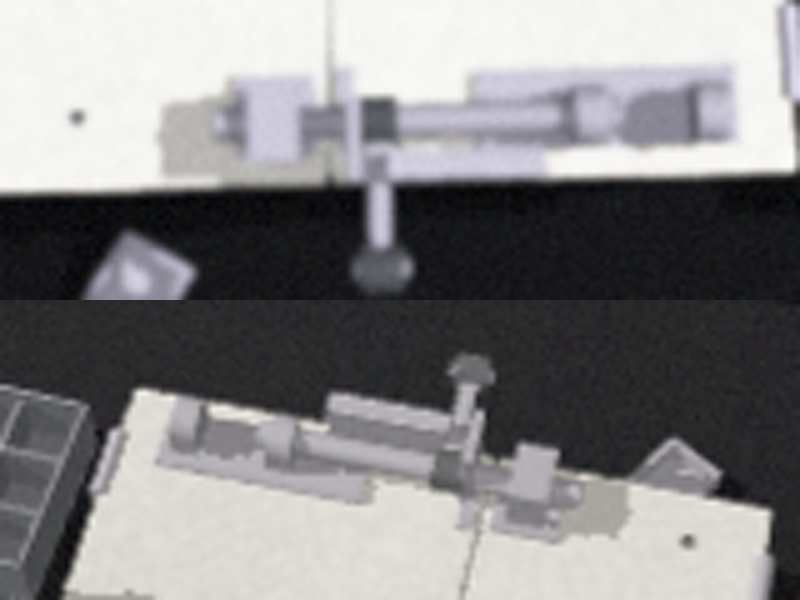

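The lever lies in the notch between rail end and plate (top view px 380,165). The knob is out in front at (383,268), and the bolt's nose is through the keeper. I'll check the knob height, then hand in.

```bash
python3 - <<'E'
from h import *
C=cams();w=tri(C,dict(top=(316.6,278.6),scene=(334.2,144.2))).x;print(w)
if w[2]<112: print(ctrl.finish_job())
E
```

```text
[471.74997658  13.74488787  98.57519418]
the job is handed in; nothing more can be done
None
```

The case is bolted and the job is handed in: the bolt was slid until its lever met the stop, the lever was swung fully down into the keeper notch, and after release it stayed there, with the arm clear and no bystander touched.

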